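Stand the toppled microtube rack up and lay the tape roll flat

TASK

After a bump, the small microtube rack lies toppled on its side and the roll of brown tape near it on the bench stands on its rim, where it may roll away. Push with the fingertips to tip the rack back on to its feet and to tip the tape roll over on to a flat face, towards the side where no bottle stands in its way. Do not grip, lift or carry either of them, let each come to rest beside where it was, and leave everything else where it is.

Things in the scene. Friction and masses are not known exactly. Their poses are not given: they have to be found in the camera images.
- rack: Orange microtube rack with coloured caps, 90 g, 60 x 90 mm, 30 mm high to the plate, 37 mm to the caps. Origin: centre of its underside, between the feet; own z from feet to caps, own y along the 90 mm. At first it lies on a long side, 60 mm high, own x down, own z level; pushed on the cap side near the upper edge it goes over at about 35 degrees.
- rack_center (a point): Middle of the rack, 15 mm from its underside along its own z; 30 mm above the bench while it lies on its side.
- tape: Roll of brown packing tape, 91 mm in diameter, 48 mm wide, 80 g. Origin: centre of one flat face; own z is the roll's axis, pointing through it to the other face. At first it stands on its rim, axis level; the small bottle stands on the side of the origin's face, so it must fall towards own +z. Pushed near its top it goes over at about 30 degrees.
- tape_center (a point): Middle of the tape roll on its axis, 24 mm from both flat faces; about 46 mm above the bench while the roll stands on its rim, 24 mm when it lies flat.
- bottle_center (a point): Middle of the small brown bottle with white cap, 34 mm in diameter and 64 mm high, standing upright 65 to 85 mm in front of one flat face of the tape roll (face to bottle centre). Bystander, this point 32 mm above the bench.
- timer: White lab timer lying flat, 62 x 62 x 19 mm. Origin: centre of its underside. Bystander.
- dish: Flat clear dish, 59 mm in diameter, 14 mm high. Origin: centre of its underside. Bystander.
- marker: White marker pen with black cap lying on the bench, 135 mm long, 17 mm thick. Origin: underside of its middle; own y along its length. Bystander.

How it is judged:
At the end, for the whole second after the job is handed in: Rack on its feet (within 6 degrees, middle under 22 mm high, within 130 mm of its start); tape roll on a flat face (within 6 degrees, middle under 31 mm high, within 150 mm of its start); both at rest; bottle, timer, dish and marker within 20 mm of their starts (angle between rack's own z axis and vertical below 0.1 rad and height (world z) of rack_center below 0.022 m and distance of rack_center from where it was at the start of the episode below 0.13 m and (angle between tape's own z axis and vertical below 0.1 rad or angle between tape's own z axis and vertical above 3.04 rad) and height (world z) of tape_center below 0.031 m and distance of tape_center from where it was at the start of the episode below 0.15 m and linear speed of each of rack, tape below 0.02 m/s and distance of each of bottle_center, timer, dish, marker from where it was at the start of the episode below 0.02 m); the robot touches nothing.
It fails at once if the rack is lifted (its middle more than 45 mm above the bench; tipping raises it to 34 mm) (height (world z) of rack_center above 0.045 m).
It fails at once if the tape roll is lifted (its middle more than 62 mm above the bench; tipping raises it to 52 mm) (height (world z) of tape_center above 0.062 m).
It fails at once if the rack is carried or pushed off (its middle 180 mm from where it began) (distance of rack_center from where it was at the start of the episode above 0.18 m).
It fails at once if the tape roll is carried or rolls away (its middle 200 mm from where it began) (distance of tape_center from where it was at the start of the episode above 0.2 m).
It fails at once if the bottle, timer, dish or marker is knocked over or moved more than 20 mm (distance of any of bottle_center, timer, dish, marker from where it was at the start of the episode above 0.02 m).
It also fails if it takes over 45 s, if anything falls off the work surface, if the arm or the gripper's body presses on something with over 40 N, if the wrist force passes 120 N, or if a joint passes its speed limit or range.

ROBOT

A 6-joint arm with a two-finger parallel gripper is mounted at the origin on a cart in front of the work surface, level with it; the furniture and walls round the work are solid. World frame = base frame: x ahead of the robot, y to its left, z up, the work surface at z = 0. Lengths are in m, angles in rad, forces in N, time in s.
With the tool pointing down it reaches from about 0.375 to 0.975 m from the base axis. Payload 3.8 kg.
Tool frame: the origin (TCP) lies at the very end of the fingers, on their centre line; the grasp point (between the pads) lies 19 mm behind it; z points along the fingers, y is the line along which they close (so a half turn about z gives the same grasp; the last joint's range is limited). The gripper opens to 85 mm and grips with 20 to 120 N. Pads are 22 mm wide; open, the fingers measure 114 mm over their backs; the gripper's body (76 mm by 85 mm) begins 54 mm behind the grasp point. The pads swing forward as they close: fully open they stand 13 mm farther back than shut.
Start: joints at [1.083, 0.264, 1.604, -0, 1.274, -0.037], TCP at [0.294, 0.608, 0.231] pointing down, gripper open.
Joint ranges: [-2.63, 2.63], [-0.94, 2.18], [0.31, 2.57], [-1.31, 4.45], [0, 2.66], [-2.55, 2.55]. Speed limits (rad/s): [2.57, 2.57, 3.14, 3.14, 3.14, 3.14].

INTERFACE

Orientations are given as a unit quaternion [x, y, z, w].
In Python, from station import * gives the robot as it stands. The module is installed in compiled form; this text tells all that it offers.
- The arm moves only by the tool play_rows, never from a script. Its argument "rows" is a list of rows, each a list of 7 numbers: the shift along the tool's x, y, z in cm, then the turn, a rotation vector about the tool's x, y, z in degrees, then the closure, from 0 (fully open) to 1 (shut). A call has 1 to 10 rows; each row is the pose to reach, as a shift and turn from the pose commanded when the call began, along the tool's axes at that moment; what a row does not reach only later rows make up. A row lasts 1/12 s, in which the tool goes at most 41.7 mm and 7.16 degrees, less where a joint would pass 70% of its speed; a pose out of reach is approached as far as the arm can. A call with a gripper value outside its range is refused whole. The fingers move at their own pace and stop on an object; "grip_force" is the grip in N (left out, the last holds). Time passes only in rows, so rows that repeat a pose let the fingers close. It gives the time, the measured TCP pose, the force, the opening and the grip force at its end, in the units of the state.
- get_obs(): the state, without advancing time (a new reading comes with each control period).
- read_camera(name): name is "scene" or "top"; returns a dict with "image" (480x640x3 uint8, red, green, blue), "depth" (480x640 float32, m along the optical axis (not along the pixel's ray), 0 where there is no reading), "intrinsics" (3x3 intrinsics, pixels), "R" (3x3) and "t" (3): a world point X has camera coordinates R X + t. Camera axes: x right, y down, z forward; pixel columns grow to the right and rows downward; lengths in m; the calibration is good to about 2 mm. A picture is of the moment at which its call begins.
- finish_job(): hands the job in; it is judged then, once.
Trained networks look in the newest picture that a camera, given by its name, has taken for a name from the list of things; names that differ only in an ending like _2 or _b are one class to them, and where a whole thing is asked for, a point or a joint stands for the part that bears it (a point fixed in the world has none). Each returns a list of dicts, best first, with "conf" (0 to 1); they miss things now and then, are a little off and sometimes report something else, mostly with a low value. They report only what shows in the picture. A call takes as long as a camera call.
- spot_in(camera, thing): "rect" ([left, top, width, height] in pixels, round what is visible of it).
- outline_of(camera, thing): "region" (480x640 bool, what is visible of it) and "rect" ([left, top, width, height] in pixels, round what is visible of it).
The state is a dict: "t": time; "qpos": joint angles; "joint_velocities": joint speeds; "tau": joint torques, N m; "tool_pos": TCP position; "ee_rot": TCP orientation; "contact_force": force on the tool from outside, world axes, zero at the start; "torque": the same for the moment, N m; "gripper_width": opening from 0.0 (shut) to 1.0 (fully open); "gripper_force": force on a finger pad.
Only numpy, scipy, OpenCV 4.12 (cv2) and the standard library are available. Lean on these libraries where they do the work, as an engineer would, in place of code of your own. Each camera call takes 0.05 s, during which the arm holds its last target. There are 200 camera calls.

## Working session

There is one attempt and no reset: what is moved stays moved. The work goes in short steps, Python scripts to look and compute and a tool call to move; the robot and the scene stay as the last step left them, time stands still between calls to the robot, and variables do not carry over. Pictures are saved under pics/ and viewed, at most 10 in all, crops included, and the job is handed in when it is done.

Besides the shell and the picture viewer there is one more tool, called after "Request:" as name([rows], argument=value, ...), one row to a line, values as JSON. play_rows: Moves the arm, as the interface text tells. Its arguments: {"type":"object","properties":{"rows":{"type":"array"},"grip_force":{"type":"number"}},"required":["rows"]}

```bash
mkdir -p pics; cat > h.py <<'E'
from station import *
import numpy as np, cv2
def pts(c,mask):
    v,u=np.nonzero(mask&(c["depth"]>0)); d=c["depth"][v,u]; K=c["intrinsics"]
    P=np.stack([(u-K[0,2])/K[0,0]*d,(v-K[1,2])/K[1,1]*d,d],1)
    return (P-c["t"])@c["R"]
E
python3 - <<'E'
from h import *
o=get_obs();print(o["tool_pos"],o["ee_rot"],o["t"])
for n in ("top","scene"):
    c=read_camera(n);im=c["image"][:,:,::-1].copy()
    for th in ("rack","tape","bottle_center","timer","dish","marker"):
        r=outline_of(n,th)
        if not r: print(n,th,"none");continue
        r=r[0];m=cv2.erode(r["region"].astype(np.uint8),np.ones((3,3)))>0
        P=pts(c,m)
        x,y,w,h=map(int,r["rect"]);cv2.rectangle(im,(x,y),(x+w,y+h),(0,255,0),1)
        cv2.putText(im,th,(x,y-3),0,.4,(0,0,255),1)
        print(n,th,round(r["conf"],2),r["rect"],"lo",np.percentile(P,2,axis=0).round(3),"hi",np.percentile(P,98,axis=0).round(3))
        top=P[P[:,2]>np.percentile(P[:,2],95)-.012]
        b=cv2.minAreaRect((top[:,:2]*1000).astype(np.float32));print("   top rect mm",np.round(b[0]),np.round(b[1]),round(b[2],1))
    cv2.imwrite(f"pics/{n}0.png",im)
E
```

```text
[0.29372396 0.60693716 0.22996624] [ 2.23502733e-01  9.74702670e-01 -1.06583242e-03 -3.11375858e-04] 0.0
top rack 0.77 [293.3, 210.0, 34.3, 40.4] lo [0.511 0.002 0.003] hi [0.592 0.062 0.062]
   top rect mm [555.  30.] [89. 35.] 27.6
top tape 0.88 [430.1, 203.3, 36.4, 42.8] lo [ 0.521 -0.31   0.006] hi [ 0.596 -0.251  0.093]
   top rect mm [ 561. -282.] [62. 47.] 22.4
top bottle_center 0.5 [404.3, 225.9, 15.1, 21.5] lo [ 0.518 -0.203  0.029] hi [ 0.54  -0.181  0.067]
   top rect mm [ 531. -197.] [17. 15.] 44.8
top timer none
top dish 0.71 [221.5, 271.0, 28.6, 25.2] lo [0.405 0.18  0.01 ] hi [0.455 0.228 0.019]
   top rect mm [428. 203.] [55. 51.] 45.4
top marker 0.71 [147.5, 276.5, 58.0, 19.5] lo [0.409 0.28  0.009] hi [0.448 0.392 0.02 ]
   top rect mm [430. 339.] [129.  14.] 72.6
scene rack 0.63 [318.9, 211.0, 18.0, 38.6] lo [0.507 0.001 0.004] hi [0.591 0.066 0.06 ]
   top rect mm [553.  32.] [98. 31.] 29.3
scene tape 0.86 [436.4, 238.2, 31.4, 38.9] lo [ 0.511 -0.316  0.015] hi [ 0.587 -0.251  0.089]
   top rect mm [ 546. -287.] [41. 45.] 20.6
scene bottle_center 0.76 [406.0, 244.9, 14.2, 27.1] lo [ 0.512 -0.213  0.004] hi [ 0.53  -0.187  0.062]
   top rect mm [ 523. -198.] [18. 23.] 54.4
scene timer 0.88 [320.2, 262.3, 30.2, 23.1] lo [ 0.388 -0.096  0.008] hi [ 0.439 -0.043  0.019]
   top rect mm [415. -68.] [56. 55.] 13.2
scene dish 0.63 [229.0, 233.8, 24.8, 15.7] lo [0.397 0.176 0.004] hi [0.447 0.229 0.016]
   top rect mm [423. 203.] [53. 57.] 6.3
scene marker 0.32 [230.6, 232.4, 23.0, 16.0] lo [0.397 0.176 0.005] hi [0.445 0.222 0.016]
   top rect mm [422. 199.] [48. 50.] 88.9
```

View pics/top0.png

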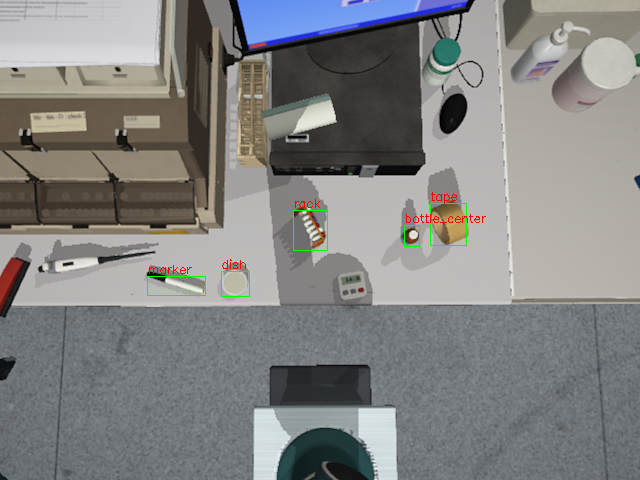

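View pics/scene0.png

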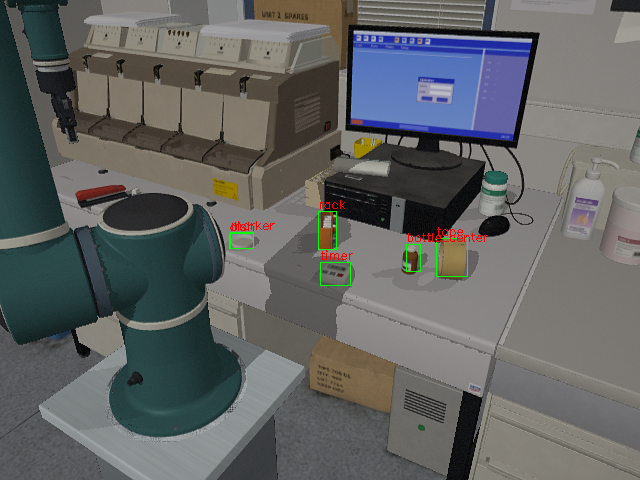

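```bash
python3 - <<'E'
from h import *
c=read_camera("top");im=c["image"][:,:,::-1]
a=cv2.resize(im[195:260,275:345],(400,371),interpolation=3);b=cv2.resize(im[195:260,400:470],(400,371),interpolation=3)
c2=read_camera("scene");i2=c2["image"][:,:,::-1]
d=cv2.resize(i2[200:240+20,295:360],(400,369),interpolation=3)[:220*2];
cv2.imwrite("pics/crop1.png",cv2.resize(np.vstack([np.hstack([a,b]),np.hstack([d[:371],cv2.resize(i2[225:290,390:480],(400,369))])]),(640,592)))
for n,cc in (("top",c),("scene",c2)):
    m=np.ones((480,640),bool);P=pts(cc,m)
    for nm,(x,y,r) in dict(rack=(.555,.03,.075),tape=(.555,-.283,.075)).items():
        Q=P[(np.hypot(P[:,0]-x,P[:,1]-y)<r)&(P[:,2]>.008)]
        for z0,z1 in ((.008,.03),(.03,.05),(.05,.07),(.07,.1)):
            q=Q[(Q[:,2]>z0)&(Q[:,2]<z1)]
            if len(q)>15:
                bx=cv2.minAreaRect((q[:,:2]*1000).astype(np.float32));print(n,nm,z0,len(q),np.round(bx[0]),np.round(bx[1]),round(bx[2],1),"zmax",q[:,2].max().round(3))
# table edge right and tape surroundings
P=pts(c,np.ones((480,640),bool))
for x in (.52,.56,.60):
    s=P[(abs(P[:,0]-x)<.004)&(P[:,1]<-.3)&(P[:,1]>-.6)&(P[:,2]<.2)]
    s=s[np.argsort(-s[:,1])];print(x,[(round(p[1],3),round(p[2],3)) for p in s[::4]])
E
```

```text
top rack 0.008 89 [555.  31.] [89. 37.] 30.2 zmax 0.03
top rack 0.03 113 [555.  30.] [88. 38.] 29.4 zmax 0.05
top rack 0.05 407 [556.  30.] [91. 37.] 29.6 zmax 0.066
top tape 0.008 220 [ 559. -262.] [79. 47.] 50.8 zmax 0.03
top tape 0.03 35 [ 536. -260.] [99. 71.] 48.0 zmax 0.05
top tape 0.05 142 [ 551. -259.] [90. 98.] 21.9 zmax 0.07
top tape 0.07 749 [ 561. -284.] [78. 49.] 22.8 zmax 0.095
scene rack 0.008 141 [554.  31.] [97. 37.] 29.4 zmax 0.03
scene rack 0.03 141 [553.  32.] [101.  36.] 29.5 zmax 0.05
scene rack 0.05 244 [553.  32.] [95. 36.] 29.5 zmax 0.061
scene tape 0.008 173 [ 534. -267.] [90. 72.] 56.5 zmax 0.03
scene tape 0.03 216 [ 533. -262.] [101.  75.] 48.6 zmax 0.05
scene tape 0.05 242 [ 557. -284.] [93. 48.] 22.4 zmax 0.07
scene tape 0.07 414 [ 553. -285.] [67. 47.] 22.4 zmax 0.092
0.52 [(np.float64(-0.301), np.float64(0.06)), (np.float64(-0.302), np.float64(0.005)), (np.float64(-0.304), np.float64(0.056)), (np.float64(-0.306), np.float64(0.056)), (np.float64(-0.309), np.float64(-0.003)), (np.float64(-0.312), np.float64(0.004)), (np.float64(-0.315), np.float64(0.003)
[... 11082 characters left out ...]
t64(-0.551), np.float64(-0.015)), (np.float64(-0.553), np.float64(-0.01)), (np.float64(-0.556), np.float64(-0.011)), (np.float64(-0.56), np.float64(-0.007)), (np.float64(-0.564), np.float64(-0.01)), (np.float64(-0.567), np.float64(-0.013)), (np.float64(-0.569), np.float64(-0.011)), (np.float64(-0.572), np.float64(-0.007)), (np.float64(-0.574), np.float64(-0.008)), (np.float64(-0.579), np.float64(-0.009)), (np.float64(-0.581), np.float64(-0.013)), (np.float64(-0.585), np.float64(-0.011)), (np.float64(-0.589), np.float64(-0.012)), (np.float64(-0.591), np.float64(-0.012)), (np.float64(-0.594), np.float64(-0.013)), (np.float64(-0.597), np.float64(-0.006)), (np.float64(-0.6), np.float64(-0.016))]
```

View pics/crop1.png

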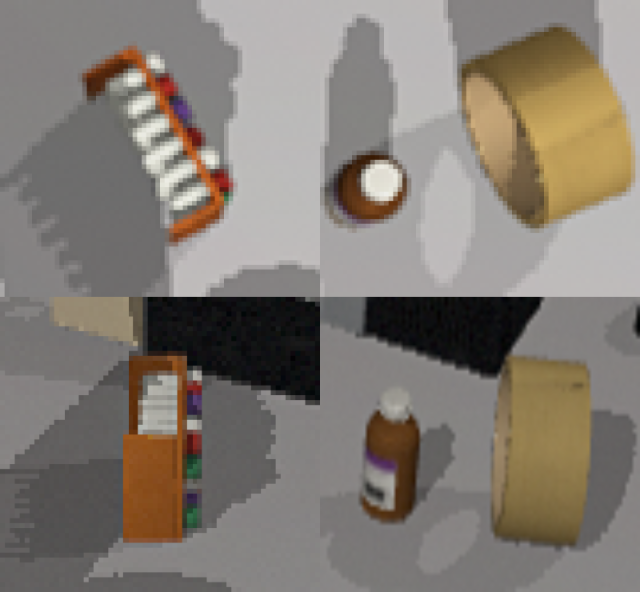

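Request:
play_rows([
  [-20,-25,0,0,0,34.8,1],
  [-20,-25,0,0,0,34.8,1],
  [-20,-25,0,0,0,34.8,1],
  [-20,-25,0,0,0,34.8,1],
  [-20,-25,0,0,0,34.8,1],
  [-20,-25,0,0,0,34.8,1],
  [-20,-25,0,0,0,34.8,1],
  [-20,-25,0,0,0,34.8,1],
  [-20,-25,0,0,0,34.8,1],
  [-20,-25,0,0,0,34.8,1],
])

```text
t: 1.63
tool_pos: [0.3656, 0.2944, 0.2317]
ee_rot: [0.506, 0.862, 0.001, 0.0]
contact_force: [-0.5, -0.1, -0.3]
gripper_width: 0.002
gripper_force: 0.0
```

```bash
cat > go.py <<'E'
import sys
from station import *
import numpy as np
from scipy.spatial.transform import Rotation as R
o=get_obs();p=np.array(o["tool_pos"]);r=R.from_quat(o["ee_rot"])
ax=r.as_matrix()[:,0];a=np.degrees(np.arctan2(ax[1],ax[0]))
print("t",o["t"],"p",p.round(4),"xang",a.round(2),"zaxis",r.as_matrix()[:,2].round(3),"F",np.round(o["contact_force"],1))
for s in sys.argv[1:]:
    t=np.array([float(v) for v in s.split(",")]);print(s,"-> cm",(r.inv().apply(t-p)*100).round(2))
E
python3 go.py 0.48,0.0,0.2 0.60,-0.055,0.11
```

```text
t 1.6333 p [0.3656 0.2944 0.2317] xang 119.18 zaxis [ 0.001  0.001 -1.   ] F [-0.5 -0.1 -0.3]
0.48,0.0,0.2 -> cm [-31.28  -4.37   3.15]
0.60,-0.055,0.11 -> cm [-41.94   3.41  12.15]
```

Request:
play_rows([
  [-38.2,3.7,10,0,0,0,1],
  [-38.2,3.7,10,0,0,0,1],
  [-38.2,3.7,10,0,0,0,1],
  [-38.2,3.7,10,0,0,0,1],
  [-38.2,3.7,10,0,0,0,1],
  [-38.2,3.7,10,0,0,0,1],
  [-38.2,3.7,10,0,0,0,1],
  [-38.2,3.7,10,0,0,0,1],
  [-38.2,3.7,10,0,0,0,1],
  [-38.2,3.7,10,0,0,0,1],
])

```text
t: 2.47
tool_pos: [0.5874, -0.0214, 0.1299]
ee_rot: [0.505, 0.863, -0.0, 0.0]
contact_force: [-0.3, -0.0, 1.2]
gripper_width: -0.0
gripper_force: 0.0
```

```bash
python3 go.py 0.585,-0.021,0.051 0.565,0.014,0.051; python3 - <<'E'
from h import *
for n in ("top","scene"):
    c=read_camera(n);P=pts(c,np.ones((480,640),bool))
    Q=P[(np.hypot(P[:,0]-.555,P[:,1]-.03)<.06)&(P[:,2]>.04)&(P[:,2]<.07)]
    d=np.array([-.488,.873]);e=np.array([.873,.488])
    print(n,"along push",np.percentile(Q[:,:2]@d,[2,98]).round(3),"across",np.percentile(Q[:,:2]@e,[2,98]).round(3))
o=get_obs();p=np.array(o["tool_pos"])[:2];print("tcp",p@d,p@e)
E
```

```text
t 2.4667 p [ 0.5874 -0.0214  0.1299] xang 119.34 zaxis [ 0.001 -0.001 -1.   ] F [-0.3 -0.   1.2]
0.585,-0.021,0.051 -> cm [ 0.16 -0.19  7.89]
0.565,0.014,0.051 -> cm [ 4.19 -0.22  7.89]
top along push [-0.263 -0.227] across [0.493 0.545]
scene along push [-0.26  -0.224] across [0.452 0.546]
tcp -0.304540160458205 0.5020779527641342
```

Request:
play_rows([
  [0,-0.3,4,0,0,0,1],
  [0,-0.3,7.8,0,0,0,1],
  [0.8,-0.3,7.8,0,0,0,1],
  [1.6,-0.3,7.8,0,0,0,1],
  [2.2,-0.3,7.8,0,0,0,1],
  [2.7,-0.3,7.8,0,0,0,1],
  [3.2,-0.3,7.8,0,0,0,1],
  [3.6,-0.3,7.8,0,0,0,1],
  [4,-0.3,7.8,0,0,0,1],
  [4.4,-0.3,7.8,0,0,0,1],
])

```text
t: 3.4
tool_pos: [0.5638, 0.016, 0.0571]
ee_rot: [0.504, 0.864, 0.0, 0.004]
contact_force: [-1.1, -10.3, 16.2]
gripper_width: -0.005
gripper_force: 7.9
```

```bash
cat > tilt.py <<'E'
from h import *
import sys
x,y,z0=map(float,sys.argv[1:4]);ang=np.radians(float(sys.argv[4]))
d=np.array([np.cos(ang),np.sin(ang)])
c=read_camera("scene");P=pts(c,np.ones((480,640),bool))
Q=P[(np.hypot(P[:,0]-x,P[:,1]-y)<.12)&(P[:,2]>.006)&(P[:,2]<.12)]
for k in np.arange(.006,.12,.01):
    q=Q[(Q[:,2]>k)&(Q[:,2]<k+.01)]
    if len(q)>8: print(round(k,3),len(q),np.percentile(q[:,:2]@d,[3,97]).round(3))
im=c["image"][:,:,::-1];u,v=map(int,sys.argv[5].split(","))
cv2.imwrite(sys.argv[6],cv2.resize(im[v-60:v+60,u-80:u+80],(640,480),interpolation=3))
E
python3 go.py; python3 tilt.py .555 .03 0 119.4 325,230 pics/r1.png
```

```text
t 3.4 p [0.5638 0.016  0.0571] xang 119.48 zaxis [ 0.007 -0.004 -1.   ] F [ -1.1 -10.3  16.2]
0.006 65 [-0.26  -0.226]
0.016 61 [-0.268 -0.223]
0.026 60 [-0.26  -0.223]
0.036 74 [-0.26  -0.223]
0.046 195 [-0.31  -0.224]
0.056 123 [-0.315 -0.225]
0.066 48 [-0.319 -0.252]
0.076 66 [-0.316 -0.252]
0.086 45 [-0.323 -0.252]
0.096 17 [-0.296 -0.249]
0.106 26 [-0.309 -0.251]
```

View pics/r1.png

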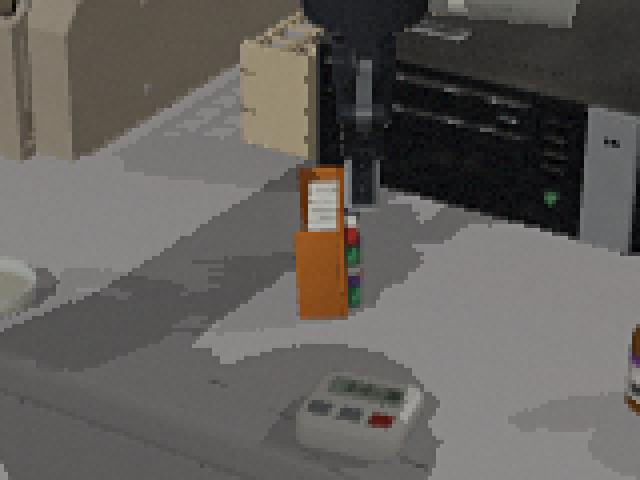

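Request:
play_rows([
  [-1.5,0,-0.5,0,0,0,1],
  [-3.3,0,-0.5,0,0,0,1],
  [-3.3,0,0.9,0,0,0,1],
  [-3,0,0.9,0,0,0,1],
  [-2.4,0,0.9,0,0,0,1],
  [-1.9,0,0.9,0,0,0,1],
  [-1.5,0,0.9,0,0,0,1],
  [-1.1,0,0.9,0,0,0,1],
  [-0.7,0,0.9,0,0,0,1],
  [-0.3,0,0.9,0,0,0,1],
])

```text
t: 4.28
tool_pos: [0.5623, 0.0155, 0.0448]
ee_rot: [0.505, 0.863, 0.0, 0.001]
contact_force: [0.6, -0.8, 0.1]
gripper_width: -0.001
gripper_force: 0.4
```

```bash
python3 go.py; python3 tilt.py .555 .03 0 119.4 325,230 pics/r2.png
```

```text
t 4.2833 p [0.5623 0.0155 0.0448] xang 119.4 zaxis [ 0.001 -0.    -1.   ] F [ 0.6 -0.8  0.1]
0.006 63 [-0.26  -0.223]
0.016 77 [-0.258 -0.221]
0.026 68 [-0.255 -0.218]
0.036 75 [-0.289 -0.216]
0.046 193 [-0.312 -0.214]
0.056 198 [-0.309 -0.218]
0.066 50 [-0.32  -0.252]
0.076 36 [-0.321 -0.254]
0.086 38 [-0.318 -0.249]
0.096 24 [-0.308 -0.249]
0.106 36 [-0.278 -0.247]
0.116 14 [-0.278 -0.249]
```

Request:
play_rows([
  [0.3,0,0,0,0,0,1],
  [0.6,0,0,0,0,0,1],
  [0.9,0,0,0,0,0,1],
  [1.2,0,0,0,0,0,1],
  [1.5,0,0,0,0,0,1],
  [1.8,0,0,0,0,0,1],
])

```text
t: 4.83
tool_pos: [0.5528, 0.0309, 0.0441]
ee_rot: [0.505, 0.863, -0.0, -0.0]
contact_force: [0.2, -0.9, -0.0]
gripper_width: -0.003
gripper_force: 0.0
```

```bash
python3 go.py; python3 tilt.py .555 .03 0 119.4 325,230 pics/r3.png
```

```text
t 4.8333 p [0.5528 0.0309 0.0441] xang 119.36 zaxis [-0.001  0.    -1.   ] F [ 0.2 -0.9 -0. ]
0.006 35 [-0.296 -0.214]
0.016 67 [-0.247 -0.204]
0.026 129 [-0.247 -0.194]
0.036 151 [-0.242 -0.185]
0.046 173 [-0.314 -0.193]
0.056 181 [-0.309 -0.201]
0.066 55 [-0.318 -0.235]
0.076 40 [-0.314 -0.238]
0.086 49 [-0.318 -0.231]
0.096 20 [-0.273 -0.233]
0.106 38 [-0.259 -0.227]
0.116 17 [-0.259 -0.227]
```

View pics/r3.png

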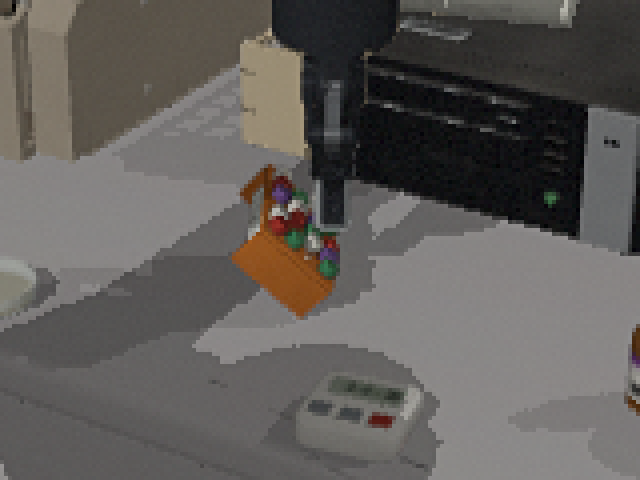

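The crop shows the rack tilted about 40° with the finger on its caps (crop ~330,215); I keep pushing.

Request:
play_rows([
  [0.4,0,0,0,0,0,1],
  [0.8,0,0,0,0,0,1],
  [1.2,0,0,0,0,0,1],
  [1.6,0,0,0,0,0,1],
  [2,0,-0.2,0,0,0,1],
  [2,0,-1,0,0,0,1],
  [2,0,-4,0,0,0,1],
  [2,0,-8,0,0,0,1],
  [2,0,-11,0,0,0,1],
  [2,0,-11,0,0,0,1],
])

```text
t: 5.72
tool_pos: [0.5489, 0.0483, 0.163]
ee_rot: [0.505, 0.863, 0.004, 0.006]
contact_force: [1.2, -0.3, 0.8]
gripper_width: -0.003
gripper_force: 0.0
```

```bash
python3 go.py 0.53,-0.215,0.155 0.544,-0.245,0.082; python3 tilt.py .53 .06 0 119.4 325,230 pics/r4.png
python3 - <<'E'
from h import *
d=np.array([.385,-.923]);e=np.array([.923,.385])
for n in ("top","scene"):
    c=read_camera(n);P=pts(c,np.ones((480,640),bool))
    Q=P[(np.hypot(P[:,0]-.56,P[:,1]+.284)<.07)&(P[:,2]>.075)&(P[:,2]<.1)]
    print(n,"along",np.percentile(Q[:,:2]@d,[2,98]).round(3),"across",np.percentile(Q[:,:2]@e,[2,98]).round(3),len(Q))
E
```

```text
t 5.7167 p [0.5489 0.0483 0.163 ] xang 119.38 zaxis [ 0.014  0.001 -1.   ] F [ 1.2 -0.3  0.8]
0.53,-0.215,0.155 -> cm [-22.01 -14.57   0.76]
0.544,-0.245,0.082 -> cm [-25.26 -14.92   8.08]
0.006 89 [-0.22  -0.166]
0.016 86 [-0.221 -0.165]
0.026 319 [-0.222 -0.165]
0.036 126 [-0.218 -0.168]
top along [0.455 0.501] across [0.377 0.441] 670
scene along [0.453 0.499] across [0.374 0.421] 350
```

View pics/r4.png

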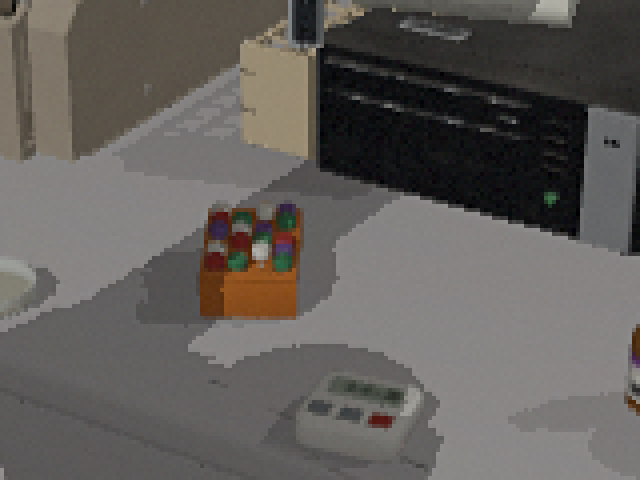

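The rack now stands on its feet (crop 250,265). Next, the tape.

Request:
play_rows([
  [-23,-14.5,0,0,0,6.8,1],
  [-23,-14.5,0,0,0,6.8,1],
  [-23,-14.5,0,0,0,6.8,1],
  [-23,-14.5,0,0,0,6.8,1],
  [-23,-14.5,0,0,0,6.8,1],
  [-23,-14.5,0,0,0,6.8,1],
  [-23,-14.5,0,0,0,6.8,1],
  [-23,-14.5,0,0,0,6.8,1],
  [-23,-14.5,0,0,0,6.8,1],
  [-23,-14.5,0,0,0,6.8,1],
])

```text
t: 6.7
tool_pos: [0.5286, -0.2226, 0.1525]
ee_rot: [0.555, 0.832, -0.0, -0.002]
contact_force: [0.5, -0.4, -0.5]
gripper_width: -0.001
gripper_force: 0.0
```

```bash
python3 go.py 0.536,-0.224,0.080 0.561,-0.284,0.08
```

```text
t 6.7 p [ 0.5286 -0.2226  0.1525] xang 112.54 zaxis [-0.003  0.002 -1.   ] F [ 0.5 -0.4 -0.5]
0.536,-0.224,0.080 -> cm [-0.43  0.64  7.24]
0.561,-0.284,0.08 -> cm [-6.93  0.65  7.22]
```

Request:
play_rows([
  [-0.4,0.6,3.6,0,0,0,1],
  [-0.4,0.6,7.1,0,0,0,1],
  [-1.2,0.6,7.1,0,0,0,1],
  [-2,0.6,7.1,0,0,0,1],
  [-2.6,0.6,7.1,0,0,0,1],
  [-3.1,0.6,7.1,0,0,0,1],
  [-3.5,0.6,7.1,0,0,0,1],
  [-3.9,0.6,7.1,0,0,0,1],
  [-4.3,0.6,7.1,0,0,0,1],
  [-4.7,0.6,7.1,0,0,0,1],
])

```text
t: 7.53
tool_pos: [0.554, -0.2653, 0.0842]
ee_rot: [0.555, 0.832, 0.0, 0.001]
contact_force: [-0.1, 1.1, -0.2]
gripper_width: -0.003
gripper_force: 0.2
```

```bash
python3 go.py; python3 tilt.py .561 -.284 0 -67.4 440,250 pics/t1.png
```

```text
t 7.5333 p [ 0.554  -0.2653  0.0842] xang 112.56 zaxis [ 0.001 -0.001 -1.   ] F [-0.1  1.1 -0.2]
0.006 108 [0.371 0.496]
0.016 156 [0.371 0.499]
0.026 173 [0.371 0.503]
0.036 184 [0.372 0.503]
0.046 197 [0.374 0.506]
0.056 177 [0.379 0.51 ]
0.066 133 [0.465 0.511]
0.076 176 [0.46  0.513]
0.086 225 [0.448 0.511]
0.096 41 [0.446 0.468]
0.106 45 [0.446 0.467]
0.116 14 [0.447 0.465]
```

View pics/t1.png

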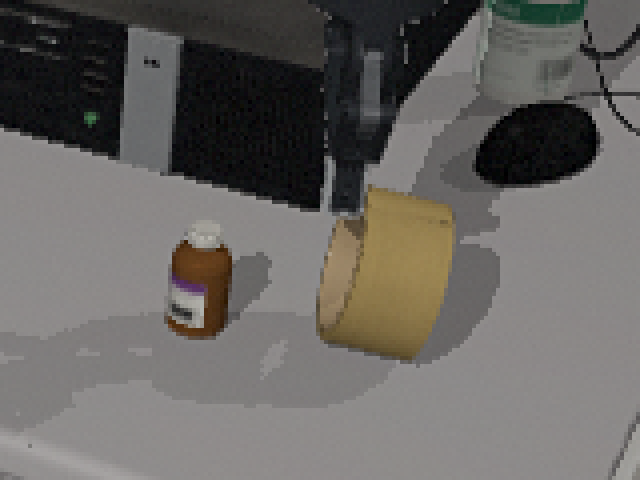

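The roll (crop 390,270) is tilting by about 10° away from the bottle, with the finger at its top; I continue.

Request:
play_rows([
  [-0.4,0,0,0,0,0,1],
  [-0.8,0,0,0,0,0,1],
  [-1.2,0,0,0,0,0,1],
  [-1.6,0,0,0,0,0,1],
  [-2,0,0,0,0,0,1],
  [-2.4,0,0,0,0,0,1],
  [-2.8,0,0,0,0,0,1],
  [-3.2,0,0,0,0,0,1],
  [-3.6,0,0,0,0,0,1],
  [-3.6,0,0,0,0,0,1],
])

```text
t: 8.42
tool_pos: [0.5677, -0.2987, 0.0834]
ee_rot: [0.555, 0.832, -0.0, 0.0]
contact_force: [0.0, 0.4, 0.1]
gripper_width: -0.001
gripper_force: 0.0
```

```bash
python3 go.py; python3 tilt.py .58 -.32 0 -67.4 440,250 pics/t2.png
```

```text
t 8.4167 p [ 0.5677 -0.2987  0.0834] xang 112.55 zaxis [ 0.    -0.001 -1.   ] F [0.  0.4 0.1]
0.006 229 [0.402 0.584]
0.016 276 [0.503 0.582]
0.026 294 [0.503 0.585]
0.036 338 [0.504 0.589]
0.046 278 [0.505 0.588]
0.076 13 [0.484 0.502]
0.086 39 [0.482 0.503]
0.096 43 [0.482 0.504]
0.106 48 [0.482 0.503]
0.116 13 [0.482 0.502]
```

View pics/t2.png

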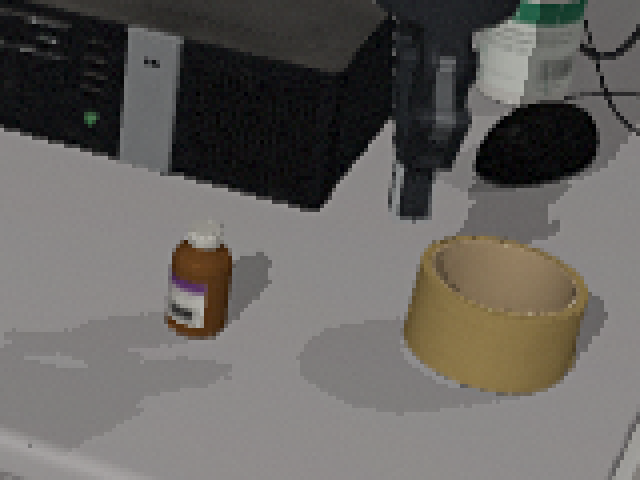

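The roll lies flat (crop 495,315), and the bottle is untouched. I retreat and hand in.

Request:
play_rows([
  [0,0,-3,0,0,0,1],
  [0,0,-6,0,0,0,1],
  [0,0,-10,0,0,0,1],
  [0,0,-10,0,0,0,1],
  [0,0,-10,0,0,0,1],
  [0,0,-10,0,0,0,1],
  [0,0,-10,0,0,0,1],
  [0,0,-10,0,0,0,1],
])

```text
t: 9.13
tool_pos: [0.566, -0.2971, 0.1811]
ee_rot: [0.555, 0.832, -0.0, -0.002]
contact_force: [-0.4, 0.2, -0.3]
gripper_width: -0.001
gripper_force: 0.0
```

```bash
python3 -c "
from h import *
read_camera('top');read_camera('scene')
for n in ('top','scene'):
  for t in ('rack','tape','bottle_center','timer','dish','marker'): print(n,t,[(round(r['conf'],2),r['rect']) for r in spot_in(n,t)[:1]])
print(finish_job())"
```

```text
top rack [(0.83, [272.0, 217.7, 39.0, 44.0])]
top tape []
top bottle_center [(0.69, [402.6, 226.6, 16.7, 21.4])]
top timer [(0.8, [338.6, 271.2, 27.6, 28.8])]
top dish [(0.94, [221.3, 270.1, 26.5, 25.9])]
top marker [(0.55, [148.4, 273.9, 55.6, 18.1])]
scene rack [(0.96, [295.8, 219.9, 22.3, 31.9])]
scene tape [(0.79, [462.8, 250.9, 44.4, 35.9])]
scene bottle_center [(0.8, [403.4, 246.9, 15.2, 27.7])]
scene timer [(0.78, [317.2, 260.7, 31.6, 21.6])]
scene dish [(0.7, [402.0, 244.5, 16.6, 30.0])]
scene marker [(0.54, [195.3, 221.7, 21.7, 17.9])]
the job is handed in; nothing more can be done
None
```

The job is handed in at about 9 s of 45 s, though no verdict came back: by the cameras the rack stands on its feet, the tape roll lies flat on the side away from the bottle, and the bottle, timer, dish and marker show no movement.

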